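Mix a tube on the touch-operated tube mixer

TASK

First turn the small bench mixer's speed knob clockwise all the way to its maximum. Then take the tall screw-cap tube out of the rack, stand it upright with its round bottom in the mixer's black rubber cup and press the sprung cup straight down with it, firmly but without forcing the glass, until the cup is fully down on its stop; keep it pressed there for at least two seconds. The job finishes while you are still gripping the tube and holding the cup down with it; leave the short vials, the rack, the timer and the beaker where they stand.

Things in the scene. Friction and masses are not known exactly. Their poses are not given: they have to be found in the camera images.
- mixer: bench tube mixer, white housing fixed to the worktop, 194 long (x) x 124 wide (y), 77 high. Origin on the worktop under the axis of the cup; own x points to its rear, own z up. Motor housing 108 x 112 mm, centred on the origin, top 77 mm above the worktop; in front of it (own -x) a low control deck, top 40 mm above the worktop, that ends 139 mm before the cup axis
- knob_top (a point): centre of the top face of the black speed knob, an upright cylinder 28 mm in diameter and 23 mm high on the control deck (top 64 mm above the worktop), 108 mm in front of the cup axis; it can be gripped across its diameter from above at any yaw if the fingers are opened to no more than 50 mm: behind it the flat deck is free for 45 mm from the knob's axis, then rises to the motor housing
- speed_knob (a joint): angle of the speed knob in rad: 0 is minimum, 4.6 the stop at maximum; grows as the knob turns clockwise seen from above. It starts between 3.3 and 4.0, so 0.6 to 1.3 rad are missing; it turns lightly (0.04 N m) and stays where it is left
- cup_seat (a point): centre of the flat floor inside the rubber cup, where the tube's bottom stands; it moves down with the cup. 96 mm above the worktop while the cup is up. The cup is 42 mm in outer diameter, its mouth, 36 mm wide, lies 21 mm above this floor (117 mm above the worktop) and narrows like a funnel to 11 mm, so it centres a round bottom
- cup (a joint): how far the sprung cup is pressed down, m: 0 up, 0.008 on its hard stop. It slides straight down; the spring needs about 3 N to start and about 10 N to reach the stop, beyond which the force rises steeply. 12 to 25 N hold it down well; the glass is taken to break above 45 N
- tube: the tall screw-cap tube, 102 mm long, glass 16 mm in diameter with a round bottom, white band, screw cap 19 mm in diameter over the top 23 mm; the only tall one in the rack, in any of three holes. About 30 g. Origin at the lowest point of its round bottom, own z along it to the cap. It stands loosely in its hole (lean up to 3 degrees) on the rack's floor 5 mm above the worktop, 51 mm of it above the rack's hole plate
- rack: clear vial rack, loose, 70 x 173 x 62 mm with ten 20 mm holes in two rows; origin at the centre of its underside, own y along its length. Hole plate top 54 mm above the worktop, end walls 62 mm high. The three glass pieces in it stand at least 60 mm apart
- vial_0: short vial, 16 mm in diameter, 78 mm tall, in the rack; leave it. Origin at the centre of its bottom
- vial_3: the other short vial, 16 mm in diameter, 78 mm tall, in the rack; leave it. Origin at the centre of its bottom
- timer: flat bench timer, 64 x 64 x 19 mm, lying nearest to the robot; leave it. Origin at the centre of its underside
- beaker: small glass beaker, 52 mm in diameter, 70 mm high, behind the work; leave it. Origin at the centre of its underside

How it is judged:
By the outcome, as a careful person would: the job done as asked, in the order asked, and still so for the second after the job is handed in, while the arm keeps its last pose, push and grip.
It also fails if it takes over 58 s, if anything falls off the work surface, if the arm or the gripper's body presses on something with over 40 N, if the wrist force passes 120 N, or if a joint passes its speed limit or range.

ROBOT

A 6-joint arm with a two-finger parallel gripper is mounted at the origin on a cart in front of the work surface, level with it; the furniture and walls round the work are solid. World frame = base frame: x ahead of the robot, y to its left, z up, the work surface at z = 0. Lengths are in m, angles in rad, forces in N, time in s.
With the tool pointing down it reaches from about 0.375 to 0.975 m from the base axis. Payload 3.8 kg.
Tool frame: the origin (TCP) lies on the centre line of the jaws, within the pads' length; the fingertips stand 14 mm ahead of it and the grasp point (between the pads) lies 5 mm behind it; z points along the fingers, y is the line along which they close (so a half turn about z gives the same grasp; the last joint's range is limited). The gripper opens to 85 mm and grips with 20 to 120 N. Pads are 22 mm wide; open, the fingers measure 114 mm over their backs; the gripper's body (76 mm by 85 mm) begins 54 mm behind the grasp point. The pads swing forward as they close: fully open they stand 13 mm farther back than shut.
Start: joints at [-1.216, 0.264, 1.604, -0, 1.274, -0.037], TCP at [0.258, -0.624, 0.245] pointing down, gripper open.
Joint ranges: [-2.63, 2.63], [-0.94, 2.18], [0.31, 2.57], [-1.31, 4.45], [0, 2.66], [-2.55, 2.55]. Speed limits (rad/s): [2.57, 2.57, 3.14, 3.14, 3.14, 3.14].

INTERFACE

Orientations are given as a rotation vector (axis times angle).
In Python, from workcell import bot, eyes, spot_in gives the robot as it stands.
- The arm moves only by the tool carry_out, never from a script. Its argument "series" is text: rows parted by semicolons, each of 4 numbers parted by spaces: the shift along the world's x, y, z in m, then the turn about the world's z in degrees. In form: tx ty tz roll; .... A call has 1 to 20 rows; each row shifts and turns the commanded pose from where the row before left it; what a row does not reach is not made up. A row lasts 1/8 s, in which the tool goes at most 62.5 mm and 10.7 degrees, less where a joint would pass 70% of its speed; a pose out of reach is approached as far as the arm can. A call is refused whole if a number of a shift passes 0.0625 or a number of a turn 10.7, either way. A call with a gripper value outside its range is refused whole. "jaw" is the gripper command: -1 is shut, 1 is fully open, values between are in proportion, set as the call begins (left out, the last holds). The fingers move at their own pace and stop on an object; "grip_force" is the grip in N (left out, the last holds). Time passes only in rows, so rows that do not move let the fingers close. It gives the time, the measured TCP pose, the force, the opening and the grip force at its end, in the units of the state.
- bot.read_state(): the state, without advancing time (a new reading comes with each control period).
- eyes.read_camera(name): name is "scene" or "top" or "wrist"; returns (picture, depth): 400x640x3 uint8, blue, green, red; 400x640 float32, m along the optical axis (not along the pixel's ray), 0 where there is no reading.
- eyes.get_calibration(name): a dict with "K" (3x3 intrinsics, pixels), "position" and "rotation" of the camera in the world; the wrist camera has in their place "T_tool_cam" (4x4, takes a point from camera to tool coordinates, whose origin is the TCP and whose axes are the flange's). Camera axes: x right, y down, z forward; pixel columns grow to the right and rows downward; lengths in m; the calibration is good to about 2 mm. A picture is of the moment at which its call begins: read the wrist's pose just before it. get_calibration takes no time and is no camera call.
- bot.finish_job(): hands the job in; it is judged then, once.
Trained networks look in the newest picture that a camera, given by its name, has taken for a name from the list of things; names that differ only in an ending like _2 or _b are one class to them, and where a whole thing is asked for, a point or a joint stands for the part that bears it (a point fixed in the world has none). Each returns a list of dicts, best first, with "score" (0 to 1); they miss things now and then, are a little off and sometimes report something else, mostly with a low value. They report only what shows in the picture. A call takes as long as a camera call.
- spot_in(camera, target): "rect" ([centre column, centre row, width, height] in pixels, round what is visible of it).
The state is a dict: "time": time; "q": joint angles; "joint_vel": joint speeds; "joint_torque": joint torques, N m; "tool_pos": TCP position; "tcp_rot": TCP orientation; "wrist_force": force on the tool from outside, world axes, zero at the start; "torque": the same for the moment, N m; "width": opening from 0.0 (shut) to 1.0 (fully open); "grip_force": force on a finger pad.
Only numpy, scipy, OpenCV 4.12 (cv2) and the standard library are available. Lean on these libraries where they do the work, as an engineer would, in place of code of your own. Each camera call takes 0.05 s, during which the arm holds its last target. There are 200 camera calls.

## Working session

There is one attempt and no reset: what is moved stays moved. The work goes in short steps, Python scripts to look and compute and a tool call to move; the robot and the scene stay as the last step left them, time stands still between calls to the robot, and variables do not carry over. Pictures are saved under pics/ and viewed, at most 10 in all, crops included, and the job is handed in when it is done.

Besides the shell and the picture viewer there is one more tool, called after "Emit:" as name(argument=value, ...) on one line, values as JSON. carry_out: Moves the arm, as the interface text tells. Its arguments: {"type":"object","properties":{"series":{"type":"string"},"jaw":{"type":"number"},"grip_force":{"type":"number"}},"required":["series"]}

```bash
mkdir -p pics; ls; cat > h.py <<'E'
import numpy as np, cv2
from scipy.spatial.transform import Rotation as R
from workcell import bot, eyes, spot_in
def cam(name):
    s=bot.read_state(); p,d=eyes.read_camera(name); c=eyes.get_calibration(name)
    K=np.array(c["K"])
    if name=="wrist":
        T=np.array(c["T_tool_cam"]); Rt=R.from_rotvec(s["tcp_rot"]).as_matrix()
        Rw=Rt@T[:3,:3]; t=Rt@T[:3,3]+np.array(s["tool_pos"])
    else:
        Rw=np.array(c["rotation"]); t=np.array(c["position"])
        if Rw.shape!=(3,3): Rw=R.from_rotvec(Rw).as_matrix()
    return p,d,K,Rw,t
def cloud(d,K,Rw,t):
    v,u=np.indices(d.shape); r=np.stack([(u-K[0,2])/K[0,0],(v-K[1,2])/K[1,1],np.ones(d.shape)],-1)*d[...,None]
    P=r@Rw.T+t; P[d<=0]=np.nan; return P
def onplane(u,v,z,K,Rw,t):
    r=Rw@np.array([(u-K[0,2])/K[0,0],(v-K[1,2])/K[1,1],1]); return t+r*(z-t[2])/r[2]
def proj(P,K,Rw,t):
    c=Rw.T@(np.asarray(P)-t); q=K@c; return q[:2]/q[2]
E
python3 - <<'E'
from h import *
s=bot.read_state(); print(s)
for n in ("top","scene"):
    p,d,K,Rw,t=cam(n); cv2.imwrite(f"pics/{n}0.png",p); print(n,K[0,0],t,Rw[:,2].round(2))
    P=cloud(d,K,Rw,t)
    for g in ("mixer","knob_top","speed_knob","cup","cup_seat","tube","rack","vial_0","timer","beaker"):
        for r in spot_in(n,g)[:3]:
            x=r["rect"]; a=P[int(np.clip(x[1],0,399)),int(np.clip(x[0],0,639))]
            print(n,g,round(r["score"],2),np.round(x),a.round(3))
E
```

```text
pics
{'time': 0.0, 'q': array([-1.21589390e+00,  2.64761206e-01,  1.60537519e+00, -1.16764560e-05,
        1.27370191e+00, -3.69116728e-02]), 'joint_vel': array([ 1.92485373e-03, -8.84406528e-06, -1.31867417e-03, -1.12757974e-03,
       -8.39239340e-04,  3.83336138e-04]), 'joint_torque': array([ 1.20480445e-05, -5.15113878e+01, -3.67310643e+01, -3.04481262e-05,
        1.29830930e-02, -2.27529637e-05]), 'tool_pos': array([ 0.2575031 , -0.62319434,  0.24395593]), 'tcp_rot': array([-3.07932445e+00, -6.11104847e-01,  5.75395233e-04]), 'wrist_force': array([-0.51853114, -0.88547912, -0.16163162]), 'torque': array([-0.00607472, -0.00012006,  0.0028458 ]), 'grip_force': 0.0, 'width': 1.0019518144130581}
top 479.1689522746856 [0.28223734 0.0136568  1.34861167] [ 0.19 -0.02 -0.98]
top mixer 0.94 [383. 203.  57.  82.] [ 0.51  -0.192  0.069]
top mixer 0.57 [390. 183.  17.  17.] [ 0.559 -0.206  0.098]
top knob_top 0.43 [376. 224.  13.   9.] [ 0.453 -0.176  0.064]
top speed_knob 0.7 [255. 185.  13.  13.] [0.546 0.155 0.096]
top cup 0.62 [389. 182.  19.  19.] [ 0.565 -0.207  0.096]
top tube 0.37 
[... 200 characters left out ...]
0.003 0.015]
top beaker 0.58 [314. 145.  18.  23.] [ 0.691 -0.004  0.005]
scene 464.0691319404855 [-0.27786388  0.41598411  0.75104195] [ 0.71 -0.36 -0.6 ]
scene mixer 0.84 [383. 191.  46.  65.] [ 0.517 -0.165  0.07 ]
scene speed_knob 0.36 [231. 226.  75.  42.] [0.562 0.226 0.053]
scene cup 0.77 [390. 167.  16.  15.] [ 0.542 -0.196  0.117]
scene cup_seat 0.49 [389. 168.  14.  18.] [ 0.542 -0.192  0.118]
scene tube 0.68 [259. 219.  13.  36.] [0.544 0.16  0.062]
scene rack 0.7 [229. 227.  76.  42.] [0.557 0.23  0.055]
scene vial_0 0.47 [229. 214.   8.  28.] [0.598 0.217 0.059]
scene timer 0.55 [347. 261.  28.  27.] [0.377 0.013 0.017]
scene beaker 0.83 [301. 182.  18.  34.] [0.655 0.006 0.056]
```

```bash
python3 - <<'E'
import cv2
a=cv2.imread("pics/top0.png")[120:300,180:460]; cv2.imwrite("pics/c1.png",cv2.resize(a,None,fx=2.8,fy=2.8,interpolation=cv2.INTER_CUBIC))
E
```

```text
(no output)
```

View pics/c1.png

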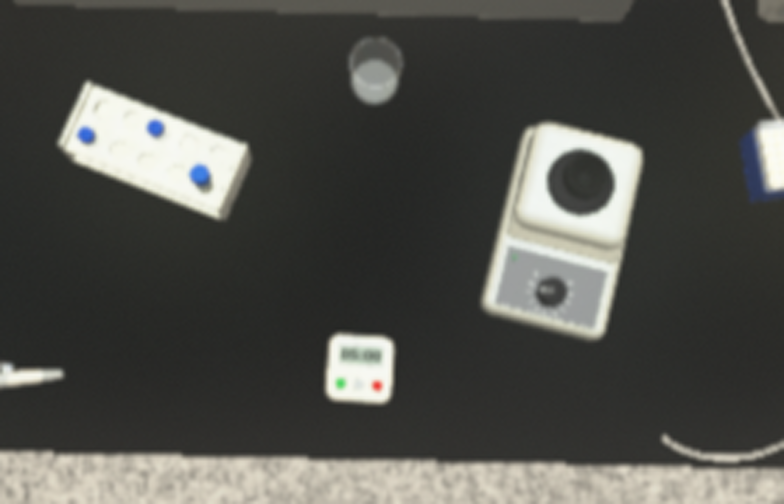

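The top view shows the mixer on the right (cup at about 387,185, knob at about 377,224). The rack is on the left with three blue caps; the one nearest the middle (about 251,183) looks tall. The timer is at (309,252) and the beaker at (314,146).

```bash
python3 - <<'E'
from h import *
p,d,K,Rw,t=cam("top"); P=cloud(d,K,Rw,t)
k=onplane(376.8,224,.064,K,Rw,t); c=onplane(387.1,185,.117,K,Rw,t); tb=onplane(251.4,182.5,.107,K,Rw,t)
for g,(u,v) in dict(cap1=(251,182),cap2=(235,166),cap3=(211,168)).items():
    w=P[v-3:v+4,u-3:u+4,2]; print(g,np.nanmax(w).round(3),P[v,u].round(3))
print(k,c,tb,"mixer dir",np.degrees(np.arctan2(*(c-k)[1::-1])),np.linalg.norm((c-k)[:2]))
w=P[150:200,440:480,2]; print("box zmax",np.nanmax(w))
# rack direction
m=(np.abs(P[...,2]-.055)<.012)&(P[...,1]>.1)&(P[...,1]<.32)&(P[...,0]>.48)&(P[...,0]<.7)
q=P[m][:,:2]; r=cv2.minAreaRect(q.astype(np.float32)*1000); print("rack",r)
print(R.from_rotvec(bot.read_state()["tcp_rot"]).as_matrix().round(2))
E
```

```text
cap1 0.113 [0.551 0.161 0.108]
cap2 0.087 [0.601 0.21  0.078]
cap3 0.087 [0.593 0.274 0.082]
[ 0.45263618 -0.17793956  0.064     ] [ 0.54971856 -0.19778245  0.117     ] [0.54979212 0.16047457 0.107     ] mixer dir -11.551705490809907 0.09908949724783966
box zmax 0.07938952830628221
rack ((588.8867797851562, 214.2425537109375), (172.51480102539062, 71.39769744873047), 69.59815979003906)
[[ 0.92  0.38  0.  ]
 [ 0.38 -0.92 -0.  ]
 [ 0.    0.   -1.  ]]
```

Emit:
carry_out(series="0.02 0.05 0 0;0.025 0.055 0 0;0.025 0.055 0 0;0.025 0.055 0 0;0.025 0.055 0 0;0.02 0.055 0 0;0.02 0.055 0 0;0 0.04 0 0;0 0 0 0;0 0 0 0", jaw=0.08, grip_force=30)

```text
time: 2.4
tool_pos: [0.4179, -0.2042, 0.2456]
tcp_rot: [3.08, 0.612, 0.001]
wrist_force: [-0.8, -0.5, 0.7]
width: 0.543
grip_force: 0.0
```

```bash
python3 - <<'E'
from h import *
p,d,K,Rw,t=cam("wrist"); cv2.imwrite("pics/w1.png",p); P=cloud(d,K,Rw,t)
print(t,Rw[:,2])
for g in ("speed_knob","knob_top","cup","cup_seat","mixer"):
    for r in spot_in("wrist",g)[:2]:
        x=r["rect"]; print(g,round(r["score"],2),np.round(x),[onplane(x[0],x[1],z,K,Rw,t)[:2].round(4) for z in (.064,.117)])
m=(P[...,2]>.055)&(P[...,2]<.072)&(np.hypot(P[...,0]-.4526,P[...,1]+.178)<.03)
print(m.sum(),P[m].mean(0),P[m].min(0),P[m].max(0))
E
```

```text
[ 0.47987692 -0.17771628  0.37377786] [-0.2469887  -0.10251968 -0.96357994]
speed_knob 0.96 [312. 140.  28.  36.] [array([ 0.4539, -0.178 ]), array([ 0.4583, -0.1779])]
knob_top 0.73 [311. 139.  31.  26.] [array([ 0.4547, -0.1772]), array([ 0.459 , -0.1773])]
knob_top 0.18 [355.  97. 208. 185.] [array([ 0.5067, -0.2004]), array([ 0.5021, -0.1965])]
cup 0.98 [391.  29.  58.  58.] [array([ 0.5717, -0.2068]), array([ 0.556 , -0.2018])]
cup_seat 0.74 [392.  33.  61.  63.] [array([ 0.569 , -0.2088]), array([ 0.5537, -0.2035])]
mixer 0.58 [355.  96. 209. 184.] [array([ 0.5074, -0.1999]), array([ 0.5027, -0.1961])]
mixer 0.32 [311. 140.  32.  31.] [array([ 0.4538, -0.1772]), array([ 0.4582, -0.1773])]
650 [ 0.45422436 -0.17677289  0.06324798] [ 0.43927822 -0.19126108  0.05519971] [ 0.46846272 -0.16266974  0.06570613]
```

View pics/w1.png

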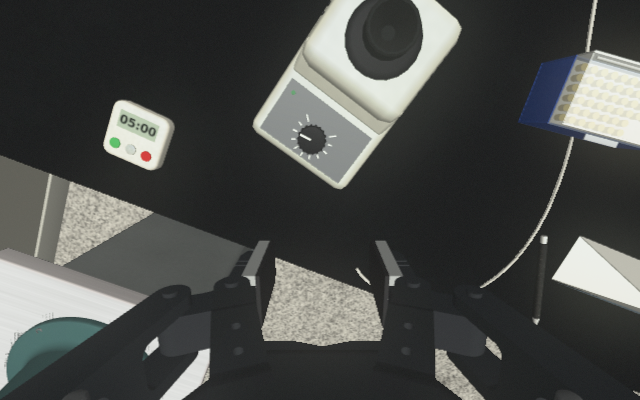

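The wrist view shows the knob at (312,139) with its pointer up-left. The cup is at (391,30), and nothing stands in the way of the descent.

Emit:
carry_out(series="0.018 0.014 0 9;0.018 0.0135 0 9;0 0 -0.04 9;0 0 -0.045 9;0 0 -0.04 0;0 0 -0.03 0;0 0 -0.02 0;0 0 -0.012 0;0 0 0 0")

```text
time: 3.82
tool_pos: [0.4531, -0.1764, 0.0575]
tcp_rot: [-2.741, -1.532, 0.002]
wrist_force: [0.4, 0.3, 0.6]
width: 0.539
grip_force: 0.0
```

Emit:
carry_out(series="0 0 0 0;0 0 0 0;0 0 0 0;0 0 0 0;0 0 0 0", jaw=-1)

```text
time: 4.45
tool_pos: [0.4551, -0.1771, 0.0595]
tcp_rot: [2.739, 1.533, 0.003]
wrist_force: [2.1, -3.7, 4.4]
width: 0.309
grip_force: 31.3
```

Emit:
carry_out(series="0 0 0.002 0;0 0 0 -8;0 0 0 -8;0 0 0 -8;0 0 0 -8;0 0 0 0;0 0 0 0")

```text
time: 5.32
tool_pos: [0.4552, -0.1774, 0.0596]
tcp_rot: [3.055, 0.718, 0.005]
wrist_force: [7.7, -6.9, -10.6]
width: 0.306
grip_force: 31.6
```

```bash
python3 -c "
from h import *
s=bot.read_state(); print(s['torque'],s['q'][5],s['wrist_force'])"
```

```text
[-1.0989085  -1.36089824 -0.04186904] 0.6873900068912855 [  7.66137981  -6.8563892  -10.59051363]
```

Emit:
carry_out(series="0.001 -0.001 -0.0012 -4;0 0 0 -8;0 0 0 -8;0 0 0 -5;0 0 0 0")

```text
time: 5.95
tool_pos: [0.4554, -0.1777, 0.0595]
tcp_rot: [3.14, 0.043, 0.002]
wrist_force: [3.5, -3.1, 2.2]
width: 0.307
grip_force: 32.7
```

```bash
python3 -c "
from h import *
s=bot.read_state(); print(s['torque'],s['q'][5],s['wrist_force'])"
```

```text
[-0.50041217 -0.43879247  0.34265325] 1.121026878645719 [ 3.54641403 -3.07125441  2.16035059]
```

Emit:
carry_out(series="0 0 0 -3;0 0 0 -3;0 0 0 0;0 0 0 0")

```text
time: 6.45
tool_pos: [0.4548, -0.1777, 0.0594]
tcp_rot: [3.139, -0.122, 0.0]
wrist_force: [-0.2, -5.5, 5.1]
width: 0.311
grip_force: 33.1
```

```bash
python3 -c "
from h import *
s=bot.read_state(); print(s['torque'],s['q'][5],s['wrist_force'],s['tcp_rot'])
p,*_=cam('wrist'); cv2.imwrite('pics/w2.png',p)"
```

```text
[-0.81502333 -0.00865306  0.22528854] 1.225771919446324 [-0.15717743 -5.51439976  5.06835524] [ 3.13857554e+00 -1.21843430e-01  2.08209619e-04]
```

View pics/w2.png

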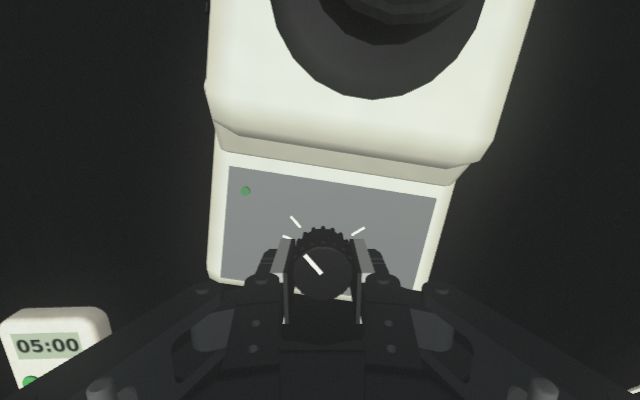

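The jaws hold the knob, and its pointer is up-left at about (304,255) to (322,273). The torque is well above the 0.04 N m friction, which suggests the stop. I'll measure the pointer and dial marks in both pictures.

```bash
python3 - <<'E'
import cv2,numpy as np
a=cv2.imread("pics/w1.png")[110:170,275:350]; b=cv2.imread("pics/w2.png")[190:310,250:400]
a=cv2.resize(a,(400,320),interpolation=cv2.INTER_CUBIC); b=cv2.resize(b,(400,320),interpolation=cv2.INTER_CUBIC)
cv2.imwrite("pics/c2.png",np.hstack([a,b]))
E
```

```text
(no output)
```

View pics/c2.png

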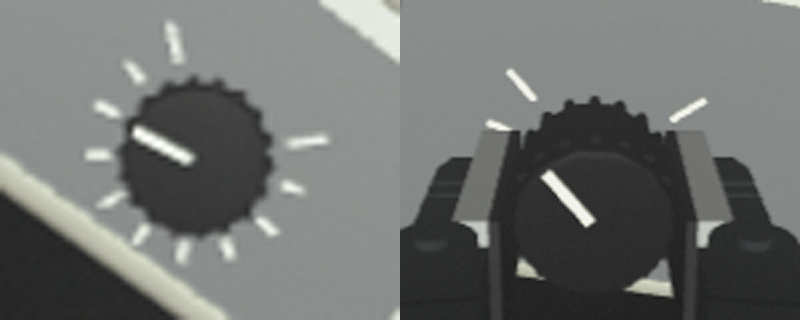

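The right panel shows the pointer parallel to the long clockwise-end tick, near (520,85). The left panel shows it about 55° short of that tick. The knob is at maximum, so I'll release it and rise.

Emit:
carry_out(series="0 0 0 0;0 0 0 0;0 0 0 0", jaw=0.08)

```text
time: 6.88
tool_pos: [0.4538, -0.1766, 0.0583]
tcp_rot: [-3.138, 0.125, 0.003]
wrist_force: [0.1, 1.2, 0.4]
width: 0.541
grip_force: 0.0
```

Emit:
carry_out(series="0 0 0.02 0;0 0 0.03 0;0 0 0.05 0;0 0 0.05 0;0 0 0.04 0;0 0 0 0;0 0 0 0")

```text
time: 7.75
tool_pos: [0.4541, -0.1769, 0.2481]
tcp_rot: [-3.138, 0.125, 0.002]
wrist_force: [0.6, 0.8, -0.1]
width: 0.54
grip_force: 0.0
```

```bash
python3 - <<'E'
from h import *
s=bot.read_state(); print(s['tool_pos'],s['wrist_force'])
p,d,K,Rw,t=cam("wrist"); P=cloud(d,K,Rw,t)
for g in ("speed_knob","cup","cup_seat"):
    for r in spot_in("wrist",g)[:1]:
        x=r["rect"]; print(g,round(r["score"],2),np.round(x),[onplane(x[0],x[1],z,K,Rw,t)[:2].round(4) for z in (.064,.096,.117)])
m=(P[...,2]>.105)&(P[...,2]<.125)&(np.hypot(P[...,0]-.557,P[...,1]+.203)<.04)
q=P[m]; print("rim",m.sum(),cv2.minEnclosingCircle((q[:,:2]*1000).astype(np.float32)),np.median(q[:,2]))
m=(P[...,2]>.074)&(P[...,2]<.085)&(np.hypot(P[...,0]-.557,P[...,1]+.203)<.1); print("housing",cv2.minAreaRect((P[m][:,:2]*1000).astype(np.float32)))
a=p[60:300,180:500]; cv2.imwrite("pics/w3.png",cv2.resize(a,(800,600)))
E
```

```text
[ 0.45410511 -0.17690378  0.24810629] [ 0.55838613  0.82507697 -0.08637369]
speed_knob 0.91 [325. 181.  28.  32.] [array([ 0.4559, -0.1793]), array([ 0.4626, -0.1796]), array([ 0.467 , -0.1798])]
cup 0.7 [347.  62.  55.  59.] [array([ 0.5661, -0.2085]), array([ 0.5615, -0.2058]), array([ 0.5585, -0.204 ])]
cup_seat 0.83 [345.  65.  54.  64.] [array([ 0.5635, -0.2065]), array([ 0.5591, -0.204 ]), array([ 0.5563, -0.2023])]
rim 1870 ((558.996826171875, -202.0825958251953), 20.982946395874023) 0.11436804690446939
housing ((558.6044311523438, -201.872314453125), (102.50154876708984, 98.53089904785156), 76.60797119140625)
```

View pics/w3.png

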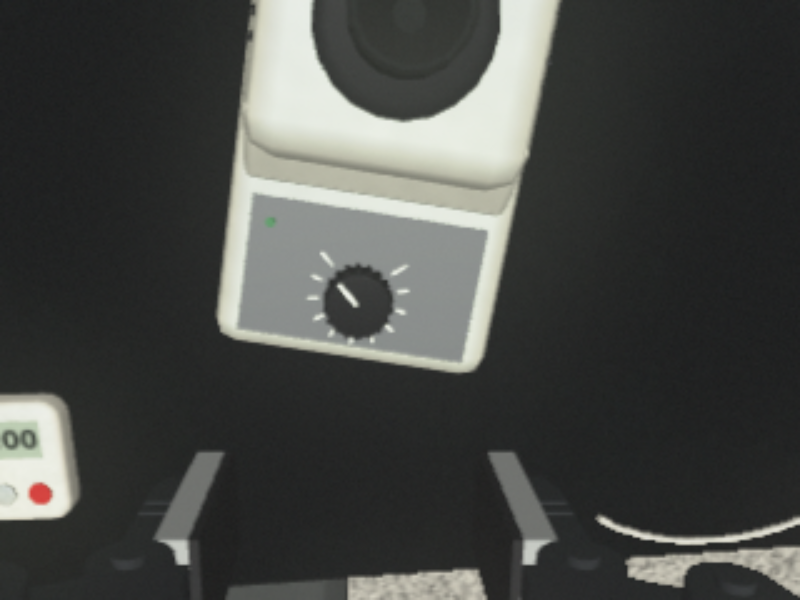

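The knob's pointer now lies on the end tick (crop 345,293), so it is at maximum. The cup rim is centred at about (0.559, -0.202). Next I'll go above the tube.

Emit:
carry_out(series="0.012 0.042 0 9.2;0.012 0.042 0 9.2;0.012 0.042 0 9.2;0.012 0.042 0 9.2;0.012 0.042 0 9.2;0.012 0.042 0 9.2;0.012 0.042 0 9.2;0.012 0.042 0 9.2;0 0 0 0;0 0 0 0;0 0 0 0")

```text
time: 9.32
tool_pos: [0.5503, 0.1576, 0.2486]
tcp_rot: [-2.59, -1.778, 0.002]
wrist_force: [0.2, -0.0, -0.6]
width: 0.541
grip_force: 0.0
```

```bash
python3 - <<'E'
from h import *
s=bot.read_state(); print(s['tool_pos'],s['tcp_rot'],s['wrist_force'],s['q'].round(2))
p,d,K,Rw,t=cam("wrist"); P=cloud(d,K,Rw,t)
for g in ("tube","vial_0"):
    for r in spot_in("wrist",g)[:2]:
        x=r["rect"]; print(g,round(r["score"],2),np.round(x),[onplane(x[0],x[1],z,K,Rw,t)[:2].round(4) for z in (.096,.107)])
m=(P[...,2]>.098)&(P[...,2]<.118)&(np.hypot(P[...,0]-.55,P[...,1]-.16)<.03)
q=P[m]; print("cap",m.sum(),cv2.minEnclosingCircle((q[:,:2]*1000).astype(np.float32)),np.median(q,0))
m=(P[...,2]>.058)&(P[...,2]<.083)&(np.hypot(P[...,0]-.55,P[...,1]-.16)<.025); q=P[m]
if len(q): print("glass",m.sum(),q.min(0),q.max(0),np.median(q,0))
cv2.imwrite("pics/w4.png",p)
E
```

```text
[0.55032027 0.15759432 0.2485605 ] [-2.58978722e+00 -1.77816176e+00  1.72262540e-03] [ 0.19304201 -0.01337284 -0.57841137] [ 0.24  0.07  1.82 -0.    1.25  0.6 ]
tube 0.84 [323. 181.  19.  30.] [array([0.5537, 0.166 ]), array([0.5545, 0.1682])]
vial_0 0.67 [321.  44.  20.  24.] [array([0.593 , 0.2735]), array([0.5923, 0.2714])]
vial_0 0.66 [353. 114.  18.  19.] [array([0.5993, 0.212 ]), array([0.5983, 0.2123])]
cap 386 ((552.1463623046875, 165.02926635742188), 10.007941246032715) [0.55233983 0.16596247 0.10633699]
glass 202 [0.52676685 0.13732898 0.05862359] [0.56381284 0.17320534 0.07703381] [0.5495127  0.1468711  0.06140208]
```

View pics/w4.png

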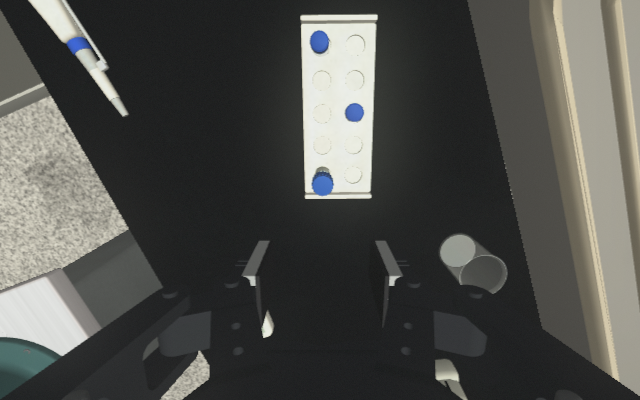

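The wrist view shows the tube's cap at (322,184), the bottom-left hole of the rack. The vials are at (320,42) and (354,112), well clear of the jaws.

Emit:
carry_out(series="0.002 0.0075 -0.02 0;0 0 -0.04 0;0 0 -0.04 0;0 0 -0.03 0;0 0 -0.02 0;0 0 -0.0125 0;0 0 0 0;0 0 0 0")

```text
time: 10.48
tool_pos: [0.5538, 0.1664, 0.0878]
tcp_rot: [2.588, 1.78, 0.003]
wrist_force: [0.0, 0.5, 0.3]
width: 0.538
grip_force: 0.0
```

Emit:
carry_out(series="0 0 0 0;0 0 0 0;0 0 0 0;0 0 0 0;0 0 0 0", jaw=-1, grip_force=60)

```text
time: 11.1
tool_pos: [0.5535, 0.1664, 0.0876]
tcp_rot: [2.588, 1.78, 0.003]
wrist_force: [-0.6, 1.2, 5.5]
width: 0.201
grip_force: 58.6
```

Emit:
carry_out(series="0 0 0.01 0;0 0 0.02 0;0 0 0.03 0;0 0 0.03 0;0 0 0.03 0;0 0 0.03 0;0.0005 -0.04 0 0;0.0005 -0.045 0 0;0.0005 -0.045 0 0;0.0005 -0.045 0 0;0.0005 -0.045 0 0;0.0005 -0.045 0 0;0.0005 -0.045 0 0;0.001 -0.04 0 0;0.001 -0.0185 0 0;0 0 0 0;0 0 0 0;0 0 0 0")

```text
time: 13.35
tool_pos: [0.5583, -0.2009, 0.2366]
tcp_rot: [-2.587, -1.782, -0.0]
wrist_force: [-0.5, 0.3, -0.2]
width: 0.205
grip_force: 58.5
```

```bash
python3 - <<'E'
from h import *
s=bot.read_state(); print(s['tool_pos'],s['wrist_force'],s['width'],s['q'].round(2))
for n in ("wrist","scene"):
    p,d,K,Rw,t=cam(n)
    for r in spot_in(n,"tube")[:2]: print(n,r)
    print([proj((s['tool_pos'][0],s['tool_pos'][1],z),K,Rw,t).round() for z in (s['tool_pos'][2],s['tool_pos'][2]-.0826,.117)])
    if n=="scene": a=p[100:220,330:470]; u=cv2.resize(a,(560,480),interpolation=cv2.INTER_CUBIC)
    else: w=cv2.resize(p[150:350,240:400],(240,300)); w=cv2.copyMakeBorder(w,0,180,0,0,0)
cv2.imwrite("pics/s5.png",np.hstack([u,w]))
E
```

```text
[ 0.55829142 -0.20094116  0.23661652] [-0.45674071  0.3246374  -0.22269419] 0.20473260192179926 [-0.39  0.12  1.79  0.    1.23 -0.02]
wrist {'rect': [322.9, 261.9, 41.5, 102.6], 'score': 0.98}
[array([324., 270.]), array([323., 214.]), array([323., 201.])]
[array([394., 122.]), array([390., 151.]), array([388., 163.])]
```

View pics/s5.png

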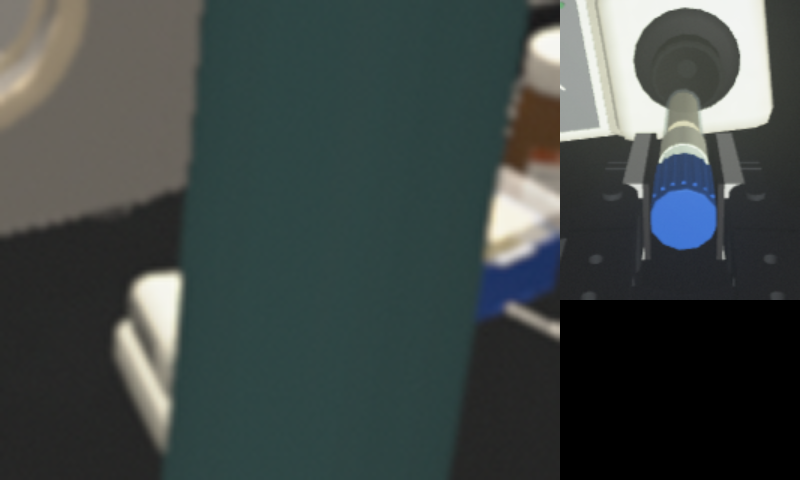

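The scene camera is blocked by the arm. The wrist crop shows the tube hanging nearly vertical, with its bottom at about pixel (322,210). The cup's dark disc is centred near (325,189), so I'll check that offset with depth before going down.

```bash
python3 - <<'E'
from h import *
p,d,K,Rw,t=cam("wrist"); P=cloud(d,K,Rw,t)
for g in ("cup","cup_seat"):
    for r in spot_in("wrist",g)[:1]:
        x=r["rect"]; print(g,round(r["score"],2),np.round(x),[onplane(x[0],x[1],z,K,Rw,t)[:2].round(4) for z in (.096,.117)])
for lo,hi in ((.109,.125),(.113,.121),(.09,.105),(.125,.15)):
    m=(P[...,2]>lo)&(P[...,2]<hi)&(np.hypot(P[...,0]-.559,P[...,1]+.2)<.045)
    q=P[m]; v,u=np.nonzero(m)
    if len(q)>5: print(lo,m.sum(),cv2.minEnclosingCircle((q[:,:2]*1000).astype(np.float32)),np.median(q,0).round(4),"px",u.min(),u.max(),v.min(),v.max())
for c in (325,): print([(v,P[v,c].round(3).tolist()) for v in range(146,226,4)])
E
```

```text
cup 0.57 [325. 196.  57.  53.] [array([ 0.5592, -0.2038]), array([ 0.561 , -0.1986])]
cup_seat 0.78 [323. 199.  51.  50.] [array([ 0.5573, -0.2058]), array([ 0.5592, -0.2005])]
0.109 963 ((558.96630859375, -202.31744384765625), 20.97500991821289) [ 0.5633 -0.1978  0.1152] px 299 348 175 222
0.113 716 ((558.96630859375, -202.31744384765625), 20.97500991821289) [ 0.5639 -0.1972  0.1159] px 299 348 176 222
0.09 562 ((560.714599609375, -195.2387237548828), 19.020545959472656) [ 0.5589 -0.2025  0.0998] px 301 344 172 210
[(146, [0.575, -0.164, 0.077]), (150, [0.573, -0.168, 0.076]), (154, [0.572, -0.171, 0.077]), (158, [0.571, -0.174, 0.08]), (162, [0.57, -0.178, 0.08]), (166, [0.568, -0.181, 0.081]), (170, [0.567, -0.184, 0.081]), (174, [0.567, -0.183, 0.106]), (178, [0.567, -0.185, 0.117]), (182, [0.565, -0.188, 0.114]), (186, [0.563, -0.194, 0.103]), (190, [0.562, -0.199, 0.096]), (194, [0.56, -0.202, 0.095]), (198, [0.559, -0.206, 0.096]), (202, [0.558, -0.209, 0.096]), (206, [0.557, -0.211, 0.1]), (210, [0.561, -0.197, 0.16]), (214, [0.561, -0.197, 0.169]), (218, [0.561, -0.197, 0.178]), (222, [0.561, -0.197, 0.186])]
```

The larger dark disc is only the lower collar (z 0.08). The rim itself is at (0.559, -0.202), within 2 mm of the tube's axis, so I'll lower it.

Emit:
carry_out(series="0.001 0.0005 -0.015 0;0 0 -0.015 0;0 0 -0.012 0;0 0 -0.008 0;0 0 -0.004 0;0 0 0 0;0 0 0 0")

```text
time: 14.58
tool_pos: [0.5596, -0.202, 0.1832]
tcp_rot: [2.588, 1.78, 0.001]
wrist_force: [0.0, -0.0, -0.0]
width: 0.203
grip_force: 58.5
```

Emit:
carry_out(series="0 0 -0.002 0;0 0 -0.002 0;0 0 -0.002 0;0 0 -0.002 0;0 0 0 0;0 0 0 0")

```text
time: 15.32
tool_pos: [0.5596, -0.202, 0.1755]
tcp_rot: [2.588, 1.78, 0.001]
wrist_force: [-1.0, -0.1, 4.6]
width: 0.21
grip_force: 59.2
```

Emit:
carry_out(series="0 0 -0.0015 0;0 0 -0.0015 0;0 0 -0.001 0;0 0 0 0;0 0 0 0")

```text
time: 15.95
tool_pos: [0.5598, -0.202, 0.1723]
tcp_rot: [2.587, 1.78, 0.002]
wrist_force: [-1.4, 1.1, 8.0]
width: 0.202
grip_force: 59.4
```

Emit:
carry_out(series="0 0 -0.001 0;0 0 -0.001 0;0 0 0 0;0 0 0 0")

```text
time: 16.45
tool_pos: [0.5599, -0.2021, 0.1707]
tcp_rot: [2.587, 1.78, 0.002]
wrist_force: [-3.4, 1.4, 9.6]
width: 0.202
grip_force: 59.6
```

Emit:
carry_out(series="0 0 -0.001 0;0 0 0 0;0 0 0 0")

```text
time: 16.82
tool_pos: [0.5602, -0.2022, 0.1705]
tcp_rot: [2.586, 1.779, 0.002]
wrist_force: [-2.0, 2.6, 12.9]
width: 0.204
grip_force: 60.2
```

Emit:
carry_out(series="0 0 -0.001 0;0 0 0 0;0 0 0 0")

```text
time: 17.2
tool_pos: [0.5604, -0.2022, 0.1703]
tcp_rot: [2.586, 1.779, 0.003]
wrist_force: [-5.1, 2.1, 16.1]
width: 0.203
grip_force: 60.4
```

Emit:
carry_out(series="0 0 -0.0005 0;0 0 0 0;0 0 0 0;0 0 0 0;0 0 0 0;0 0 0 0;0 0 0 0;0 0 0 0;0 0 0 0;0 0 0 0;0 0 0 0;0 0 0 0;0 0 0 0;0 0 0 0;0 0 0 0;0 0 0 0;0 0 0 0;0 0 0 0;0 0 0 0;0 0 0 0")

```text
time: 19.7
tool_pos: [0.5605, -0.2023, 0.1703]
tcp_rot: [2.586, 1.779, 0.003]
wrist_force: [-4.3, 1.8, 18.7]
width: 0.199
grip_force: 60.7
```

```bash
python3 - <<'E'
from h import *
p,d,K,Rw,t=cam("wrist"); P=cloud(d,K,Rw,t); print(bot.read_state()['wrist_force'])
m=(P[...,2]>.098)&(P[...,2]<.125)&(np.hypot(P[...,0]-.559,P[...,1]+.202)<.03)&(np.hypot(P[...,0]-.559,P[...,1]+.202)>.0175)
print("rim z",np.percentile(P[m][:,2],[50,80,95]) if m.any() else None)
cv2.imwrite("pics/w6.png",p)
E
```

```text
[-4.64121481  2.77824652 17.69118232]
rim z [0.10791672 0.10870832 0.10931466]
```

View pics/w6.png

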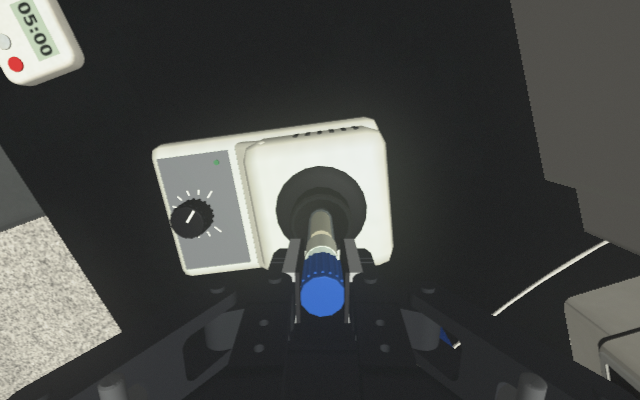

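The tube stands upright in the cup, with its cap at (322,295). The rim has gone down 8 mm, from 0.117 to 0.109, and has been held there for more than 2.5 s at about 18 N. The knob (190,217) is still on its end tick, so I'm handing in.

```bash
python3 -c "
from workcell import bot
print(bot.finish_job())"
```

```text
the job is handed in; nothing more can be done
None
```

The job is handed in: I turned the knob to its maximum stop, and the gripped tube is holding the cup down on its stop at about 18 N. It had been there over 2.5 s at hand-in, at about 20 s of the 58 s allowed.

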